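Set the blue trimmer of the photometer module with the tuning tool

TASK

Take the green plastic tuning tool out of its stand, put its blade into the slot of the trimmer with the blue base and turn the screw until its black pointer stands at the white mark on the blue base. Then put the tool back upright into its stand, down to its collar, and let go; leave the trimmer with the orange base as it is set.

Things in the scene. Friction and masses are not known exactly. Their poses are not given: they have to be found in the camera images.
- tuning_tool: Plastic tool, 118 mm, standing blade down in its stand. Origin: middle of the blade's lower edge; z up the tool, x along the blade's width, y its thickness. Blade 18 (x) x 3.5 (y) mm, 12 mm long; white shaft 12 mm thick; green collar 36 mm across at z 62 to 66 mm; flat-sided green handle 20 (x) x 14 (y) mm at z 66 to 118 mm: grip it across y, about z = 94 mm. Same after a half turn.
- tool_stand: Fixed grey block, 62 x 62 x 75 mm; origin: centre of its underside, z up. In the middle of its top is one round hole, 26 mm across, 66 mm deep, with a 3 mm chamfer. The tool hangs in it with its collar resting on the block's top; the tool's origin is then 13 mm above the table.
- blue_slot (a point): Centre of the slot's floor in the cream rotor (40 mm across) of the blue-based trimmer, on its turning axis, 44 mm above the table. Turns with the rotor: z up, x along the slot to the black pointer nose. The slot runs right across, open at both ends: 5 mm wide in its lower 4 mm, then a V widening to 13 mm at the rotor's top, 9 mm above the floor. Base 66 mm across, on a fixed circuit board.
- blue_trimmer (a joint): Angle of the blue-based trimmer's rotor in rad, counter-clockwise from above positive; 0 = black pointer at the white mark on the blue base. Starts between 0.6 and 1.3, so it must be turned clockwise; end stops at -1.6 and 1.6. Stays where it is left; friction 0.03 N m.
- orange_pointer (a point): Tip of the black pointer of the like trimmer with the orange base, which is to be left alone: 26 mm out from that trimmer's axis, 44 mm above the table. Its axis is 90 mm from the blue trimmer's, on the same green board in an aluminium chassis 104 x 176 mm, 30 mm high.
Things that resemble listed ones, but are neither listed nor needed, are in the scene too. Of the things that look like the tuning_tool, the smallest one is meant.

How it is judged (in metres and radians):
On the way, in this order (a step that is already met when the one before it is completed fails the run):
1. the tool's blade is down in the slot of the blue trimmer, which is not yet turned to its mark (horizontal distance between tuning_tool and blue_slot below 0.013 m and z of tuning_tool in the frame of blue_slot below 0.007 m and angle between tuning_tool's own z axis and vertical below 0.25 rad and value of joint blue_trimmer above 0.3 rad), for 0.1 s.
2. the blue trimmer's pointer stands at its mark with the blade still in the slot (horizontal distance between tuning_tool and blue_slot below 0.013 m and z of tuning_tool in the frame of blue_slot below 0.007 m and angle between tuning_tool's own z axis and vertical below 0.25 rad and value of joint blue_trimmer between -0.22 and 0.22 rad), for 0.1 s.
At the end, for the whole second after the job is handed in: The blue trimmer's pointer is within 0.22 rad (about 12 degrees) of its mark, and the tuning tool stands at rest, upright within 0.15 rad, in its stand again, within 15 mm of where it stood at the start (value of joint blue_trimmer between -0.22 and 0.22 rad and distance of tuning_tool from where it was at the start of the episode below 0.015 m and angle between tuning_tool's own z axis and vertical below 0.15 rad and linear speed of tuning_tool below 0.03 m/s); the robot touches nothing.
It fails at once if the orange trimmer is turned by more than about 0.25 rad (distance of orange_pointer from where it was at the start of the episode above 0.006 m).
It also fails if it takes over 48 s, if anything falls off the work surface, if the arm or the gripper's body presses on something with over 40 N, if the wrist force passes 120 N, or if a joint passes its speed limit or range.

ROBOT

A 6-joint arm with a two-finger parallel gripper is mounted at the origin on a cart in front of the work surface, level with it; the furniture and walls round the work are solid. World frame = base frame: x ahead of the robot, y to its left, z up, the work surface at z = 0. Lengths are in mm, angles in degrees, forces in N, time in s.
With the tool pointing down it reaches from about 300 to 850 mm from the base axis. Payload 4.2 kg.
Tool frame: the origin (TCP) lies on the centre line of the jaws, within the pads' length; the fingertips stand 11 mm ahead of it and the grasp point (between the pads) lies 8 mm behind it; z points along the fingers, y is the line along which they close (so a half turn about z gives the same grasp; the last joint's range is limited). The gripper opens to 91 mm and grips with 3 to 60 N. Pads are 32 mm wide; open, the fingers measure 118 mm over their backs; the gripper's body (76 mm by 178 mm) begins 60 mm behind the grasp point.
Start: joints at [67.552, 18.312, 89.639, -0, 72.044, -1.146], TCP at [208.896, 535.728, 224.976] pointing down, gripper open.
Joint ranges: [-177.97, 177.97], [-48.28, 115.42], [12.27, 149.76], [-77.06, 257.06], [2.81, 150.46], [-146.56, 146.56]. Speed limits (degrees/s): [147.25, 147.25, 180, 180, 180, 180].

INTERFACE

Orientations are given as [roll, pitch, yaw] about the fixed x, y, z axes, in that order (R = Rz(yaw) Ry(pitch) Rx(roll)).
In Python, from workcell import env, grab_frame, camera_model, models gives the robot as it stands.
- The arm moves only by the shell command python3 -m crank 'ROWS' [FORCE]. ROWS is text: rows parted by semicolons, each of 7 numbers parted by spaces: the closure, from -1 (fully open) to 1 (shut), so that 0 is half open, then the shift along the tool's x, y, z in mm, then the turn, a rotation vector about the tool's x, y, z in degrees. A call has 1 to 10 rows; each row shifts and turns the commanded pose from where the row before left it, along the tool's axes as they then stand; what a row does not reach is not made up. A row lasts 1/8 s, in which the tool goes at most 62.5 mm and 10.7 degrees, less where a joint would pass 70% of its speed; a pose out of reach is approached as far as the arm can. A call is refused whole if a number of a shift passes 62.5 or a number of a turn 10.7, either way. A call with a gripper value outside its range is refused whole. The fingers move at their own pace and stop on an object; FORCE is the grip in N (left out, the last holds). Time passes only in rows, so rows that do not move let the fingers close. It gives the time, the measured TCP pose, the force, the opening and the grip force at its end, in the units of the state.
- env.state(): the state, without advancing time (a new reading comes with each control period).
- grab_frame(name): name is "scene" or "top" or "wrist"; returns the picture (400x640x3 uint8, blue, green, red); there is no depth.
- camera_model(name): a dict with "K" (3x3 intrinsics, pixels), "R" (3x3) and "t" (3): a world point X has camera coordinates R X + t; the wrist camera has in their place "mount" (4x4, takes a point from camera to tool coordinates, whose origin is the TCP and whose axes are the flange's). Camera axes: x right, y down, z forward; pixel columns grow to the right and rows downward; lengths in mm; the calibration is good to about 2 mm. A picture is of the moment at which its call begins: read the wrist's pose just before it. camera_model takes no time and is no camera call.
- env.job_done(): hands the job in; it is judged then, once.
Trained networks look in the newest picture that a camera, given by its name, has taken for a name from the list of things; names that differ only in an ending like _2 or _b are one class to them, and where a whole thing is asked for, a point or a joint stands for the part that bears it (a point fixed in the world has none). Each returns a list of dicts, best first, with "p" (0 to 1); they miss things now and then, are a little off and sometimes report something else, mostly with a low value. They report only what shows in the picture. A call takes as long as a camera call. They do not tell look-alikes from the thing itself.
- models.search_frame(name, camera): "point" ([x, y, z] in mm, in world coordinates, good to about 4 mm: the middle of the surface that is visible of it).
The state is a dict: "time_s": time; "qpos": joint angles; "qvel": joint speeds; "effort": joint torques, N m; "ee_pos": TCP position; "ee_rot": TCP orientation; "force": force on the tool from outside, world axes, zero at the start; "torque": the same for the moment, N m; "gripper_width": finger opening in mm; "gripper_force": force on a finger pad.
Only numpy, scipy, OpenCV 4.12 (cv2) and the standard library are available. Lean on these libraries where they do the work, as an engineer would, in place of code of your own. Each camera call takes 0.05 s, during which the arm holds its last target. There are 200 camera calls.

## Working session

There is one attempt and no reset: what is moved stays moved. The work goes in short steps, Python scripts to look and compute and a shell command to move; the robot and the scene stay as the last step left them, time stands still between calls to the robot, and variables do not carry over. Pictures are saved under pics/ and viewed, at most 10 in all, crops included, and the job is handed in when it is done.

```bash
mkdir -p pics; ls; cat > h.py <<'E'
import numpy as np, cv2
from scipy.spatial.transform import Rotation as Ro
from workcell import env, grab_frame, camera_model, models
def cam(name, s=None):
    m=camera_model(name); K=np.array(m['K'])
    if 'mount' in m:
        s=s or env.state(); T=np.eye(4); T[:3,:3]=Ro.from_euler('xyz',s['ee_rot'],degrees=True).as_matrix(); T[:3,3]=s['ee_pos']
        W=np.linalg.inv(T@np.array(m['mount'])); return K,W[:3,:3],W[:3,3]
    return K,np.array(m['R']),np.array(m['t'])
def proj(c,X):
    K,R,t=c; p=K@(R@np.array(X,float)+t); return p[:2]/p[2]
def ray(c,u):
    K,R,t=c; d=R.T@np.linalg.solve(K,[u[0],u[1],1.]); return -R.T@t,d/np.linalg.norm(d)
def atz(c,u,z):
    o,d=ray(c,u); return o+d*(z-o[2])/d[2]
def tri(L):
    A=0;b=0
    for c,u in L:
        o,d=ray(c,u); P=np.eye(3)-np.outer(d,d); A=A+P; b=b+P@o
    return np.linalg.solve(A,b)
E
python3 - <<'E'
from h import *
s=env.state(); print(s)
for n in ('top','scene','wrist'):
    cv2.imwrite(f'pics/{n}0.png',grab_frame(n))
    c=cam(n); 
    for k in ('tuning_tool','tool_stand','blue_slot','blue_trimmer','orange_pointer'):
        for r in models.search_frame(k,n)[:4]: print(n,k,np.round(r['point']),round(r['p'],2),np.round(proj(c,r['point'])))
E
```

```text
pics
{'time_s': 0.0, 'qpos': array([ 6.75515430e+01,  1.83518848e+01,  8.97067850e+01, -2.19145744e-03,
        7.20422322e+01, -1.14590077e+00]), 'qvel': array([ 0.11166385, -0.01627904, -0.01106685, -0.05269004,  0.04537778,
       -0.10621014]), 'effort': array([ 1.56614289e-03, -4.12466741e+01, -2.31978035e+01,  7.27002695e-02,
        4.56323905e-02, -1.74140341e-04]), 'ee_pos': array([208.71989255, 535.26474795, 224.11524079]), 'ee_rot': array([-1.79899076e+02,  6.52086670e-05,  1.58698121e+02]), 'force': array([ 2.61197863e-01, -2.08228417e-04,  5.16857399e-01]), 'torque': array([-0.08570522,  0.02719919, -0.03009774]), 'gripper_force': 0.0, 'gripper_width': 91.19426199542762}
top tuning_tool [ 536. -257.   89.] 0.82 [407. 207.]
top tuning_tool [ 439. -227.   86.] 0.62 [393. 255.]
top tuning_tool [ 629. -305.   99.] 0.55 [430. 162.]
top tool_stand [ 523. -248.   77.] 0.59 [402. 214.]
top blue_slot [476.   2.  54.] 0.67 [279. 237.]
top orange_pointer [ 532. -258.   91.] 0.61 [408. 209.]
top orange_pointer [497.  87.  52.] 0.59 [237. 226.]
scene tuning_tool [ 630. -318.  100.] 0.87 [436. 256.]
scene tuning_tool [ 437. -246.   94.] 0.78 [322. 273.]
scene tuning_tool [ 535. -266.   95.] 0.72 [375. 258.]
scene tool_stand [ 517. -277.   62.] 0.75 [368. 277.]
scene blue_slot [473.  -5.  49.] 0.48 [280. 198.]
scene blue_trimmer [471.  -2.  50.] 0.52 [279. 198.]
scene orange_pointer [493.  83.  57.] 0.76 [271. 170.]
```

```bash
python3 - <<'E'
import cv2,numpy as np
a=cv2.imread('pics/top0.png')[130:330,200:500]; b=cv2.imread('pics/scene0.png')[130:350,220:500]
a=cv2.resize(a,(780,520)) ; cv2.imwrite('pics/a.png',a); cv2.imwrite('pics/b.png',cv2.resize(b,None,fx=2.7,fy=2.7))
E
```

```text
(no output)
```

View pics/a.png

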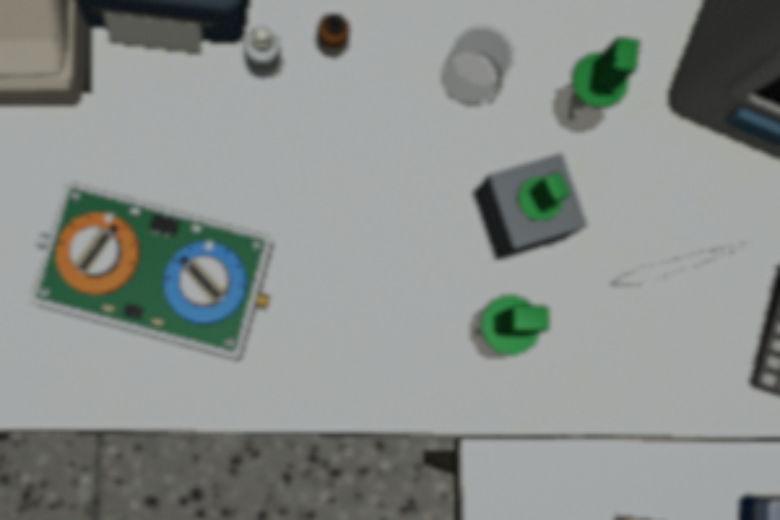

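View pics/b.png

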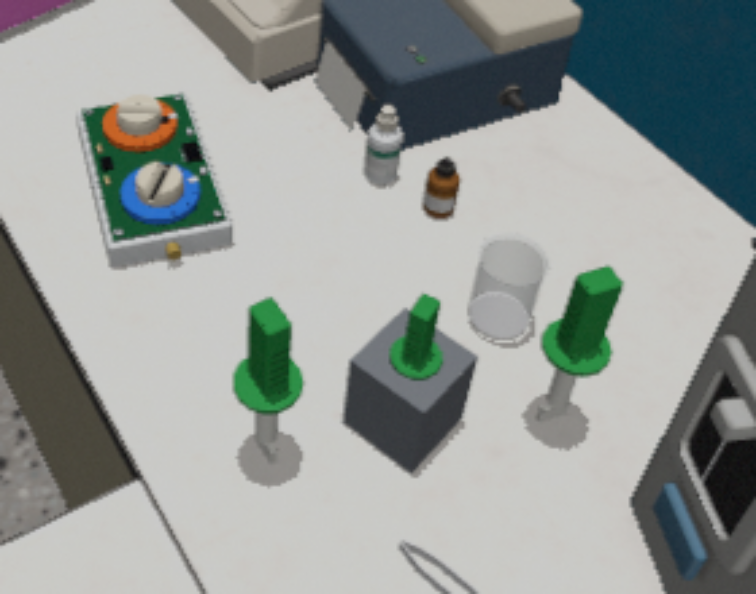

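The small tool in the grey stand (top view crop ~(545,195)) is the one meant. The blue trimmer is at ~(205,282), with its black pointer at upper left and the white mark at the top (208,245). Next I'll work out where the wrist camera looks from.

```bash
python3 - <<'E'
from h import *
m=camera_model('wrist'); print(np.round(m['mount'],3)); print(np.round(m['K']))
for n in('top','scene'):
    K,R,t=cam(n); print(n,np.round(-R.T@t))
s=env.state(); R=Ro.from_euler('xyz',s['ee_rot'],degrees=True)
d=np.array([430,20,290.])-s['ee_pos']; print('to trimmer, tool axes',np.round(R.inv().apply(d)))
E
```

```text
[[   0.      -0.968   -0.251   71.996]
 [   1.       0.      -0.      -0.52 ]
 [   0.      -0.251    0.968 -159.143]
 [   0.       0.       0.       1.   ]]
[[324.   0. 321.]
 [  0. 324. 199.]
 [  0.   0.   1.]]
top [377. -50. 933.]
scene [ 226. -583.  665.]
to trimmer, tool axes [-393. -400.  -65.]
```

```bash
python3 -m crank '-1 -39 -40 -7 0 0 0;-1 -39 -40 -7 0 0 0;-1 -39 -40 -7 0 0 0;-1 -39 -40 -7 0 0 0;-1 -39 -40 -7 0 0 0;-1 -39 -40 -7 0 0 0;-1 -39 -40 -7 0 0 0;-1 -39 -40 -7 0 0 0;-1 -39 -40 -7 0 0 0;-1 -39 -40 -7 0 0 0'
python3 -m crank '-1 0 0 0 0 0 0;-1 0 0 0 0 0 0'
python3 - <<'E'
from h import *
s=env.state(); print(s['time_s'],s['ee_pos'],s['ee_rot'],s['qpos']); c=cam('wrist',s)
im=grab_frame('wrist'); cv2.imwrite('pics/w1.png',im); np.save('c1.npy',np.hstack([c[1],c[2][:,None]]))
for k in ('tuning_tool','tool_stand','blue_slot','blue_trimmer','orange_pointer'):
    for r in models.search_frame(k,'wrist')[:3]: print(k,np.round(r['point']),round(r['p'],2),np.round(proj(c,r['point'])))
E
```

```text
time_s: 2.15
ee_pos: [427.4, 19.6, 295.5]
ee_rot: [180.0, 0.1, 158.7]
force: [0.6, 0.8, -0.3]
gripper_width: 91.6
gripper_force: 0.0
time_s: 2.4
ee_pos: [426.6, 21.6, 294.8]
ee_rot: [180.0, -0.0, 158.7]
force: [-0.2, 0.0, 0.0]
gripper_width: 91.3
gripper_force: 0.0
2.4 [426.60386281  21.56373897 294.78107595] [ 1.79973807e+02 -4.62018588e-02  1.58651403e+02] [ 1.31903229e+00  2.39622106e+00  9.97163801e+01  4.29259391e-02
  7.79199408e+01 -6.73413554e+01]
tuning_tool [ 441. -226.   30.] 0.6 [160. 245.]
blue_slot [472.   4.  50.] 0.7 [322. 211.]
blue_trimmer [472.   7.  50.] 0.58 [324. 210.]
orange_pointer [499.  87.  50.] 0.78 [389. 207.]
```

View pics/w1.png

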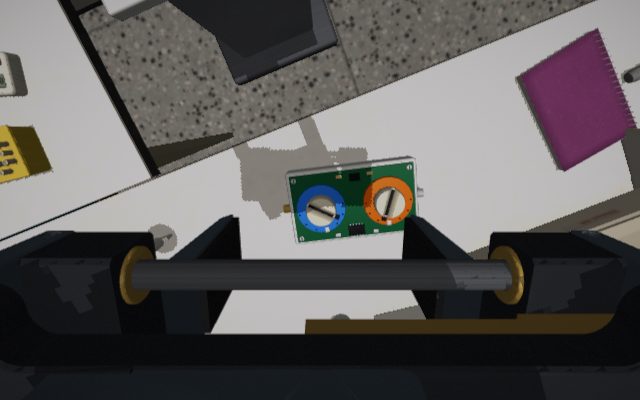

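```bash
python3 -m crank '-1 -34 -37.5 7 0 0 0;-1 -34 -37.5 7 0 0 0;-1 -34 -37.5 7 0 0 0;-1 -34 -37.5 7 0 0 0;-1 -34 -37.5 7 0 0 0;-1 -34 -37.5 7 0 0 0;-1 0 0 0 0 0 0;-1 0 0 0 0 0 0'
python3 - <<'E'
from h import *
s=env.state(); print(s['time_s'],s['ee_pos'],s['ee_rot'],s['qpos']); c=cam('wrist',s)
im=grab_frame('wrist'); cv2.imwrite('pics/w2.png',im); cv2.imwrite('pics/w2c.png',cv2.resize(im[60:320,130:510],(780,534)))
for k in ('tuning_tool','tool_stand'):
    for r in models.search_frame(k,'wrist')[:3]: print(k,np.round(r['point']),round(r['p'],2),np.round(proj(c,r['point'])))
E
```

```text
time_s: 3.7
ee_pos: [535.1, -261.4, 252.7]
ee_rot: [180.0, -0.1, 158.7]
force: [0.2, 0.6, 0.8]
gripper_width: 91.3
gripper_force: 0.0
3.7 [ 535.11888249 -261.36067347  252.69022662] [ 1.79957448e+02 -6.57267897e-02  1.58729448e+02] [-2.71575032e+01  1.93474008e+01  8.40776286e+01  3.65750404e-02
  7.66447178e+01 -9.58953966e+01]
tuning_tool [ 533. -257.   90.] 0.94 [325. 185.]
tuning_tool [ 628. -308.  138.] 0.91 [311. 306.]
tuning_tool [ 448. -235.  112.] 0.63 [314.  93.]
tool_stand [ 529. -258.   78.] 0.86 [323. 179.]
```

View pics/w2c.png

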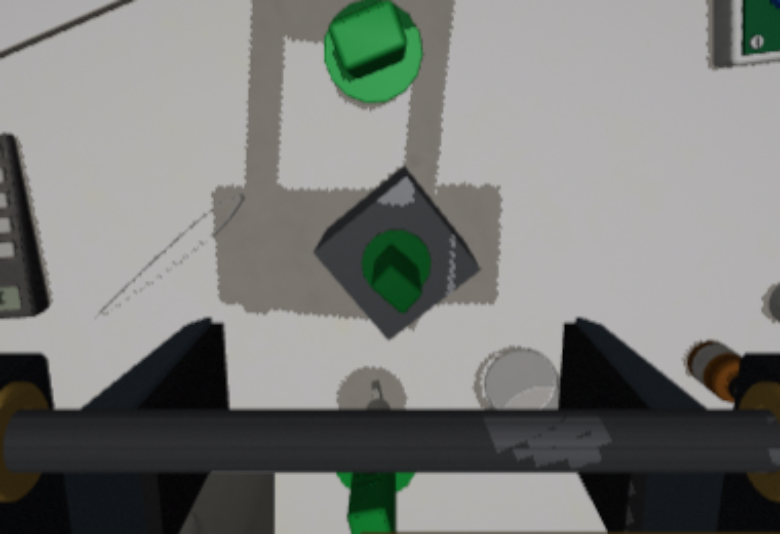

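The small tool's handle stands diagonally in the wrist view (crop ~(400,275)), and the bigger tools are at (370,50) and (375,500). I'll fit the tool model to the green silhouettes.

```bash
cat >> h.py <<'E'
def circ(r,z,n=40):
    a=np.linspace(0,2*np.pi,n); return np.c_[r*np.cos(a),r*np.sin(a),0*a+z]
def box(a,b,z0,z1): return np.array([[i*a/2,j*b/2,z] for i in(-1,1) for j in(-1,1) for z in(z0,z1)])
def hull(im,c,P,S=4):
    p=np.array([proj(c,q) for q in P])*S; cv2.fillConvexPoly(im,cv2.convexHull(p.astype(np.float32)).astype(np.int32),255)
def green(im):
    h=cv2.cvtColor(im,cv2.COLOR_BGR2HSV); return cv2.inRange(h,(50,120,30),(75,255,255))
def comp(m,u):
    n,l,st,ce=cv2.connectedComponentsWithStats(m); i=1+np.argmin(np.linalg.norm(ce[1:]-u,axis=1)); return (l==i).astype(np.uint8)*255
def iou(m,c,x,y,z,yaw,S=4):
    M=np.kron(m,np.ones((S,S),np.uint8)); r=np.zeros_like(M); Rz=Ro.from_euler('z',yaw,degrees=True); o=[x,y,z]
    hull(r,c,Rz.apply(np.r_[circ(18,62),circ(18,66)])+o); hull(r,c,Rz.apply(box(20,14,66,118))+o)
    return (r&M).astype(bool).sum()/(r|M).astype(bool).sum()
E
python3 - <<'E'
from h import *
from scipy.optimize import minimize
V=[]
for n,f in(('top','top0'),('scene','scene0'),('wrist','w2')):
    c=cam(n); m=comp(green(cv2.imread(f'pics/{f}.png')),proj(c,[533,-258,100])); print(n,(m>0).sum()); V.append((m,c))
for name,vs in(('wrist',V[2:]),('all',V)):
    res=[]
    for y0 in range(0,180,20):
        f=lambda p:-sum(iou(*v,p[0],p[1],13,p[2]) for v in vs)
        r=minimize(f,[533,-259,y0],method='Nelder-Mead',options=dict(initial_simplex=[[533,-259,y0],[539,-259,y0],[533,-253,y0],[533,-259,y0+12]],maxiter=60)); res.append((r.fun,*np.round(r.x,1)))
    for q in sorted(res)[:4]: print(name,q)
E
```

```text
top 233
scene 374
wrist 964
wrist (np.float64(-0.926849792630883), np.float64(538.9), np.float64(-261.0), np.float64(19.3))
wrist (np.float64(-0.9234134356085576), np.float64(539.2), np.float64(-261.1), np.float64(34.7))
wrist (np.float64(-0.9199258461906471), np.float64(539.6), np.float64(-261.2), np.float64(34.5))
wrist (np.float64(-0.9137406855439643), np.float64(539.3), np.float64(-260.9), np.float64(-1.5))
all (np.float64(-2.5873378656749937), np.float64(539.5), np.float64(-261.3), np.float64(37.5))
all (np.float64(-2.58520891493422), np.float64(539.1), np.float64(-261.3), np.float64(38.4))
all (np.float64(-2.5828352069888587), np.float64(539.4), np.float64(-260.9), np.float64(36.8))
all (np.float64(-2.5686596256191803), np.float64(539.5), np.float64(-261.3), np.float64(51.3))
```

```bash
python3 - <<'E'
from h import *
c=cam('wrist'); im=cv2.imread('pics/w2.png')
def draw(yaw):
    o=cv2.resize(im,None,fx=12,fy=12,interpolation=cv2.INTER_CUBIC); o=np.clip(o.astype(float)*1.6,0,255).astype(np.uint8)
    Rz=Ro.from_euler('z',yaw,degrees=True)
    p=np.array([proj(c,Rz.apply(q)+[539.2,-261.2,13]) for q in [[-10,-7,118],[10,-7,118],[10,7,118],[-10,7,118]]])
    cv2.polylines(o,[((p+.5)*12).astype(np.int32)],True,(0,0,255),1)
    return o[2010:2590,2150-40:2510-40+0] if 0 else o[2010:2590,2100:2500]
cv2.imwrite('pics/z.png',np.hstack([draw(30),draw(45)]))
E
```

```text
(no output)
```

View pics/z.png

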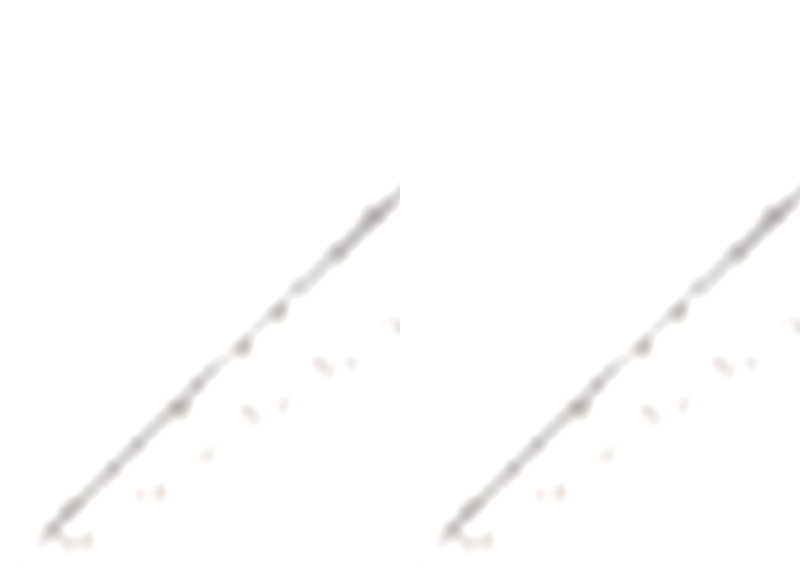

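That crop was misplaced: it shows only the cable. I'll redo it around pixel (325,194).

```bash
python3 - <<'E'
from h import *
c=cam('wrist'); im=cv2.imread('pics/w2.png')
def draw(yaw):
    o=cv2.resize(im,None,fx=12,fy=12,interpolation=cv2.INTER_CUBIC); o=np.clip(o.astype(float)*1.6,0,255).astype(np.uint8)
    if yaw is not None:
      Rz=Ro.from_euler('z',yaw,degrees=True)
      p=np.array([proj(c,Rz.apply(q)+[539.2,-261.2,13]) for q in [[-10,-7,118],[10,-7,118],[10,7,118],[-10,7,118]]])
      cv2.polylines(o,[((p+.5)*12).astype(np.int32)],True,(0,0,255),1)
    return o[2030:2610,3700:4090]
cv2.imwrite('pics/z2.png',np.hstack([draw(None),draw(38)]))
E
```

```text
(no output)
```

View pics/z2.png

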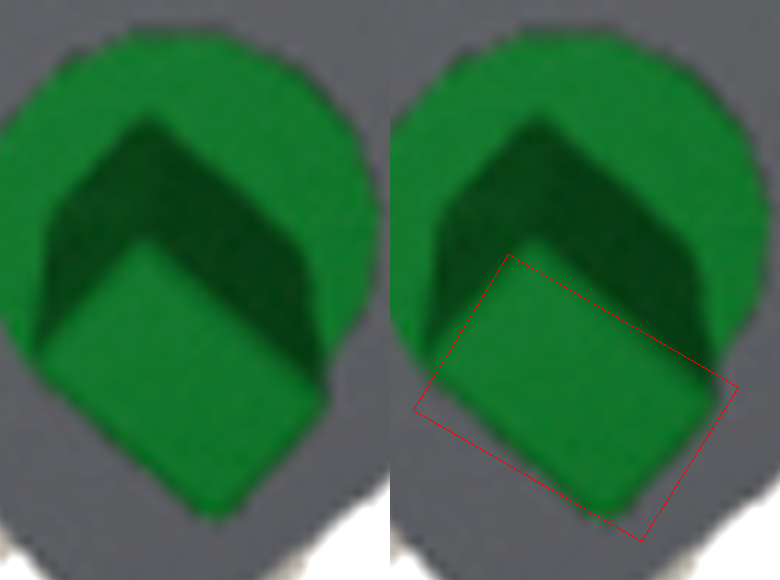

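```bash
python3 - <<'E'
from h import *
c=cam('wrist'); f=lambda u,z:atz(c,((3700+u[0])/12-.5,(2030+u[1])/12-.5),z)
T=[f(u,131) for u in((148,240),(328,390),(215,525),(40,365))]; B=[f(u,79) for u in((148,115),(305,250),(50,215))]
print(np.round(np.mean(T,0),1),np.round((B[1]+B[2])/2,1))
for a,b in((T[0],T[1]),(T[3],T[2]),(B[0],B[1]),(T[0],T[3]),(T[1],T[2]),(B[0],B[2])):
    d=b-a; print(round(np.degrees(np.arctan2(d[1],d[0])),1),round(np.linalg.norm(d),1))
# two-view check of the handle-top centre, from the silhouette tops of scene/top pictures
s=env.state(); print(s['ee_pos'])
cs=cam('scene'); ct=cam('top')
for k,z in(('scene',131),('top',131)):
    m=comp(green(cv2.imread(f'pics/{k}0.png')),proj(cam(k),[533,-258,100])); ys,xs=np.nonzero(m); print(k,xs.min(),xs.max(),ys.min(),ys.max(),np.round(proj(cam(k),[539,-261,131])))
E
```

```text
[ 537.8 -260.9  131. ] [ 538.  -261.1   79. ]
28.3 17.7
25.2 18.1
27.6 18.3
-61.4 12.5
-59.8 13.5
-65.2 12.4
[ 535.14763692 -260.95983001  253.52674838]
scene 365 383 239 269 [377. 242.]
top 400 417 197 213 [414. 202.]
```

```bash
python3 -m crank '-0.5 0 0 0 0 0 10.6;-0.5 0 0 0 0 0 10.6;-0.5 0 0 0 0 0 10.6;-0.5 0 0 0 0 0 10.6;-0.5 0 0 0 0 0 10.6;-0.5 0 0 0 0 0 10.6;-0.5 0 0 0 0 0 10.6;-0.5 0 0 0 0 0 10.6;-0.5 0 0 0 0 0 10.6;-0.5 0 0 0 0 0 10.6' >/dev/null; python3 -m crank '-0.5 0 0 0 0 0 10.6;-0.5 0 0 0 0 0 10.6;-0.5 0 0 20 0 0 4;-0.5 0 0 20 0 0 0;-0.5 0 0 20 0 0 0;-0.5 0 0 0 0 0 0;-0.5 0 0 0 0 0 0'
python3 - <<'E'
from h import *
s=env.state(); print(s['ee_pos'],s['ee_rot'],s['qpos']); c=cam('wrist',s)
im=grab_frame('wrist'); cv2.imwrite('pics/w3.png',im)
R=Ro.from_euler('xyz',s['ee_rot'],degrees=True); print(np.round(R.inv().apply(np.array([538,-261,99])-s['ee_pos']),1))
for r in models.search_frame('tuning_tool','wrist')[:3]: print(np.round(r['point']),round(r['p'],2),np.round(proj(c,r['point'])))
o=im.copy(); 
for z in (131,79):
    p=np.array([proj(c,Ro.from_euler('z',27.5,degrees=True).apply(q)+[538,-261,0]) for q in [[-10,-7,z],[10,-7,z],[10,7,z],[-10,7,z]]]); cv2.polylines(o,[(p*8).astype(np.int32)],True,(0,0,255),1,shift=3)
u=proj(c,[538,-261,115]).astype(int); a=max(u[1]-65,0); cv2.imwrite('pics/z3.png',cv2.resize(o[a:a+130,u[0]-90:u[0]+90],(774,559)))
E
```

```text
time_s: 5.98
ee_pos: [535.7, -262.0, 194.1]
ee_rot: [179.9, -0.1, 27.5]
force: [0.1, -0.2, -0.5]
gripper_width: 68.9
gripper_force: 0.0
[ 535.72712077 -262.02872539  194.13392487] [ 1.79919495e+02 -6.62951960e-02  2.75430116e+01] [-2.71727124e+01  2.13344297e+01  8.96331112e+01  8.15963625e-03
  6.89284490e+01  3.52813958e+01]
[ 2.4  0.  95.1]
[ 546. -255.   82.] 0.73 [320. 184.]
[ 634. -304.  124.] 0.65 [443. 117.]
[ 448. -246.   88.] 0.61 [262. 275.]
```

View pics/z3.png

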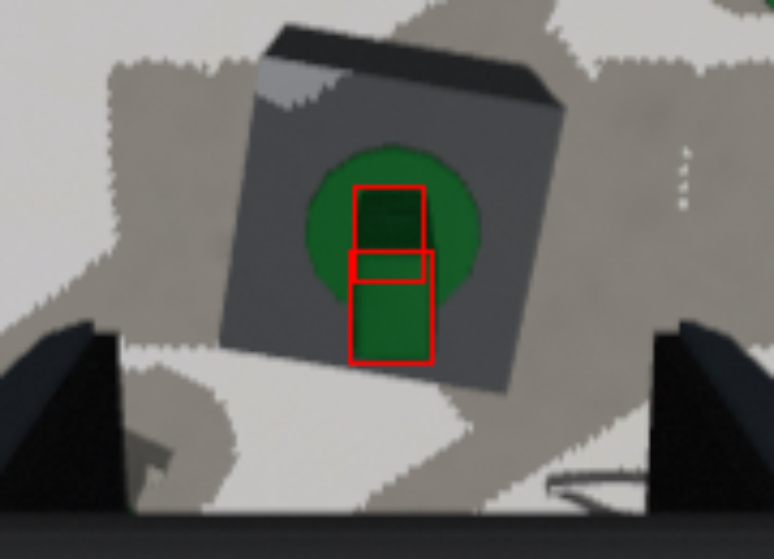

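Both predicted outlines (handle top and foot) fit the picture, so position, heights and yaw are good. I'll descend and grip.

```bash
python3 -m crank '-0.5 2.4 0.3 20 0 0 0;-0.5 0 0 25 0 0 0;-0.5 0 0 25 0 0 0;-0.5 0 0 18 0 0 0;-0.5 0 0 7 0 0 0;-0.5 0 0 0 0 0 0;-0.5 0 0 0 0 0 0' 40; python3 -m crank '0 0 0 0 0 0 0;1 0 0 0 0 0 0;1 0 0 0 0 0 0;1 0 0 0 0 0 0;1 0 0 0 0 0 0;1 0 0 0 0 0 0' 40
```

```text
time_s: 6.95
ee_pos: [538.2, -261.8, 99.0]
ee_rot: [179.9, -0.1, 27.5]
force: [-0.4, 0.1, -0.4]
gripper_width: 68.4
gripper_force: 0.0
time_s: 7.7
ee_pos: [537.5, -261.5, 97.9]
ee_rot: [-180.0, -0.0, 27.5]
force: [0.6, -0.4, -0.5]
gripper_width: 13.7
gripper_force: 40.0
```

```bash
python3 -m crank '1 0 0 -15 0 0 0;1 0 0 -30 0 0 0;1 0 0 -35 0 0 0;1 0 0 0 0 0 0;1 0 0 0 0 0 0'
python3 - <<'E'
from h import *
P=np.load('c1.npy'); c1=(cam('wrist')[0],P[:,:3],P[:,3])
for n,f,c in(('wrist','w1',c1),('top','top0',cam('top')),('scene','scene0',cam('scene'))):
    im=cv2.imread(f'pics/{f}.png'); h=cv2.cvtColor(im,cv2.COLOR_BGR2HSV)
    m=cv2.inRange(h,(98,120,60),(118,255,255)); u=proj(c,[472,2,40]); 
    mm=np.zeros_like(m); cv2.circle(mm,tuple(int(v) for v in u),45,255,-1); m&=mm
    cs=np.vstack(cv2.findContours(m,cv2.RETR_EXTERNAL,cv2.CHAIN_APPROX_NONE)[0]); e=cv2.fitEllipse(cv2.convexHull(cs)); print(n,'base ell',np.round(e[0],1),np.round(e[1],1),'xy if z=35',np.round(atz(c,e[0],35),1))
    S=10; g=cv2.resize(im,None,fx=S,fy=S,interpolation=cv2.INTER_CUBIC)
    a=[int(v*S) for v in u]; w=350 if n!='scene' else 350; cv2.imwrite(f'pics/bl_{n}.png',g[a[1]-w:a[1]+w,a[0]-w:a[0]+w]); print(a)
I=[cv2.resize(cv2.imread(f'pics/bl_{n}.png'),(390,390)) for n in('wrist','top')]; cv2.imwrite('pics/bl.png',np.hstack(I))
E
```

```text
time_s: 8.32
ee_pos: [537.1, -261.3, 177.6]
ee_rot: [-180.0, 0.0, 27.5]
force: [0.0, -0.6, -0.8]
gripper_width: 13.7
gripper_force: 40.0
wrist base ell [320.7 208.1] [47.9 48.9] xy if z=35 [471.8   2.5  35. ]
[3203, 2093]
top base ell [278.2 238.2] [31.4 31.7] xy if z=35 [474.4   3.6  35. ]
[2787, 2391]
scene base ell [278.8 201.2] [22.9 29.7] xy if z=35 [471.7   1.3  35. ]
[2786, 1993]
```

View pics/bl.png

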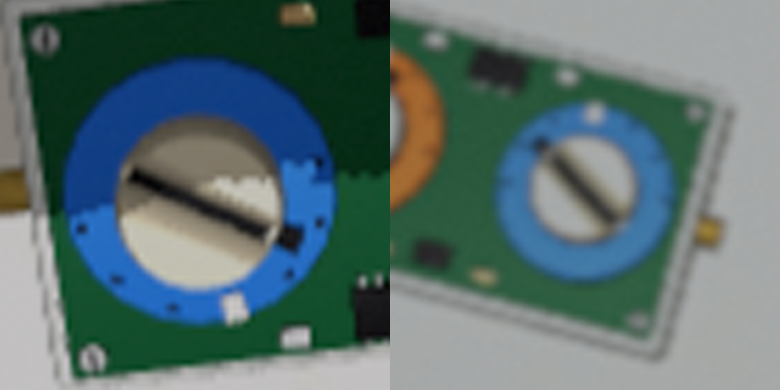

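```bash
python3 - <<'E'
from h import *
P=np.load('c1.npy'); c1=(cam('wrist')[0],P[:,:3],P[:,3]); ct=cam('top'); cs=cam('scene')
print('base centre',np.round(tri([(c1,(320.7,208.1)),(ct,(278.2,238.2)),(cs,(278.8,201.2))]),1))
fw=lambda u,z:atz(c1,((3203-350+u[0]*700/390)/10-.45,(2093-350+u[1]*700/390)/10-.45),z)
ft=lambda u,z:atz(ct,((2787-350+(u[0]-390)*700/390)/10-.45,(2391-350+u[1]*700/390)/10-.45),z)
az=lambda a,b:round(np.degrees(np.arctan2(*(b-a)[[1,0]])),1)
for f,A in((fw,((133,174),(265,235),(290,237),(235,308),(199,203),(200,193))),(ft,((555,151),(615,222),(543,145),(594,112),(584,189),(584,190)))):
    a,b,p,m,r,bc=A; e1,e2=f(a,46),f(b,46)
    print('slot',az(e1,e2),np.round((e1+e2)/2,1),'rotor c',np.round(f(r,53),1),'base c',np.round(f(bc,35),1),'ptr az',az(f(bc,35),f(p,44)),'mark az',az(f(bc,35),f(m,35)))
E
```

```text
base centre [473.2   3.1  32.9]
slot 42.9 [472.    2.3  46. ] rotor c [469.7   3.2  53. ] base c [472.4   2.3  35. ] ptr az 47.5 mark az -5.1
slot -138.6 [475.6   2.9  46. ] rotor c [473.8   2.8  53. ] base c [475.4   3.9  35. ] ptr az 44.3 mark az -5.5
```

```bash
python3 -m crank '1 5.6 -24 0 0 0 0;1 10 -42 0 0 0 0;1 10 -42 0 0 0 0;1 10 -42 0 0 0 0;1 10 -42 0 0 0 0;1 10 -42 0 0 0 0;1 8 -30.6 0 0 0 0;1 0 0 7 0 0 -7.5;1 0 0 8 0 0 -7.5;1 0 0 0 0 0 0'; python3 -m crank '1 0 0 0 0 0 0;1 0 0 0 0 0 0'
python3 - <<'E'
from h import *
s=env.state(); print(s['ee_pos'],s['qpos']); c=cam('wrist',s)
im=grab_frame('wrist'); cv2.imwrite('pics/w4.png',im)
R=Ro.from_euler('xyz',s['ee_rot'],degrees=True); print(np.round(R.inv().apply(np.array([472.4,2.5,0])-s['ee_pos']),1))
for k in('blue_slot','tuning_tool'):
  for r in models.search_frame(k,'wrist')[:3]: print(k,np.round(r['point']),round(r['p'],2))
u=proj(c,[472,2,50]).astype(int); print(u); a=max(u[1]-65,0); cv2.imwrite('pics/z4.png',cv2.resize(im[a:a+130,u[0]-90:u[0]+90],(774,559),interpolation=cv2.INTER_CUBIC)); print(a)
E
```

```text
time_s: 9.57
ee_pos: [469.8, 3.5, 161.6]
ee_rot: [-179.8, 0.1, 42.5]
force: [0.1, 0.4, 0.4]
gripper_width: 13.9
gripper_force: 40.0
time_s: 9.82
ee_pos: [471.7, 2.7, 163.1]
ee_rot: [180.0, -0.0, 42.4]
force: [-0.2, 0.6, -0.3]
gripper_width: 13.7
gripper_force: 40.0
[471.72439633   2.65100007 163.07065613] [-1.08189663e+00  1.20596086e+01  1.08102130e+02  1.17192317e-02
  5.98268070e+01  4.64762195e+01]
[  0.4   0.6 163.1]
blue_slot [479.  12.  53.] 0.93
tuning_tool [482.  11. 169.] 0.8
[323 197]
132
```

View pics/z4.png

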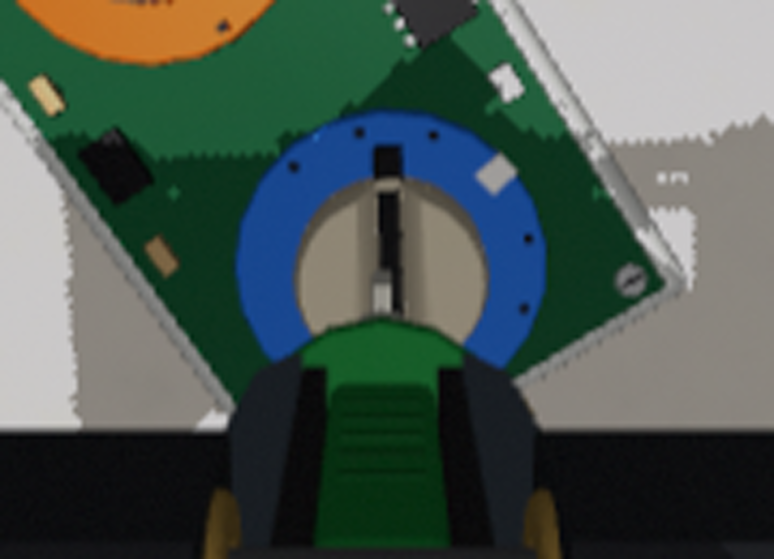

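The blade stands over the slot. The slot is ~4.5° CCW of the blade and ~2 mm towards tool +y (slot from crop (388,195) to (398,310), blade at col 381). I'll correct that, then lower in small steps.

```bash
python3 -m crank '1 0.5 2.2 0 0 0 -4.5;1 0 0 10 0 0 0;1 0 0 8 0 0 0;1 0 0 4 0 0 0;1 0 0 0 0 0 0;1 0 0 0 0 0 0'; python3 -m crank '1 0 0 3 0 0 0;1 0 0 2 0 0 0;1 0 0 0 0 0 0;1 0 0 0 0 0 0'
```

```text
time_s: 10.72
ee_pos: [473.8, 1.3, 141.1]
ee_rot: [180.0, -0.0, 47.0]
force: [-0.1, 0.7, -0.9]
gripper_width: 13.6
gripper_force: 40.0
time_s: 11.22
ee_pos: [473.7, 1.3, 136.0]
ee_rot: [180.0, -0.0, 47.0]
force: [-0.6, -0.1, -1.2]
gripper_width: 13.8
gripper_force: 40.0
```

```bash
python3 -m crank '1 0 0 1.5 0 0 0;1 0 0 1 0 0 0;1 0 0 0 0 0 0'; python3 -m crank '1 0 0 1 0 0 0;1 0 0 1 0 0 0;1 0 0 0 0 0 0'
python3 - <<'E'
from h import *
im=grab_frame('wrist'); cv2.imwrite('pics/w5.png',im); cv2.imwrite('pics/z5.png',cv2.resize(im[110:240,233:413],(774,559),interpolation=cv2.INTER_CUBIC))
E
```

```text
time_s: 11.6
ee_pos: [473.6, 1.3, 133.3]
ee_rot: [-180.0, 0.0, 47.0]
force: [0.4, 0.0, -1.1]
gripper_width: 13.4
gripper_force: 40.0
time_s: 11.98
ee_pos: [473.5, 1.3, 131.3]
ee_rot: [-180.0, 0.0, 47.0]
force: [0.8, -0.0, -1.0]
gripper_width: 13.7
gripper_force: 40.0
```

View pics/z5.png

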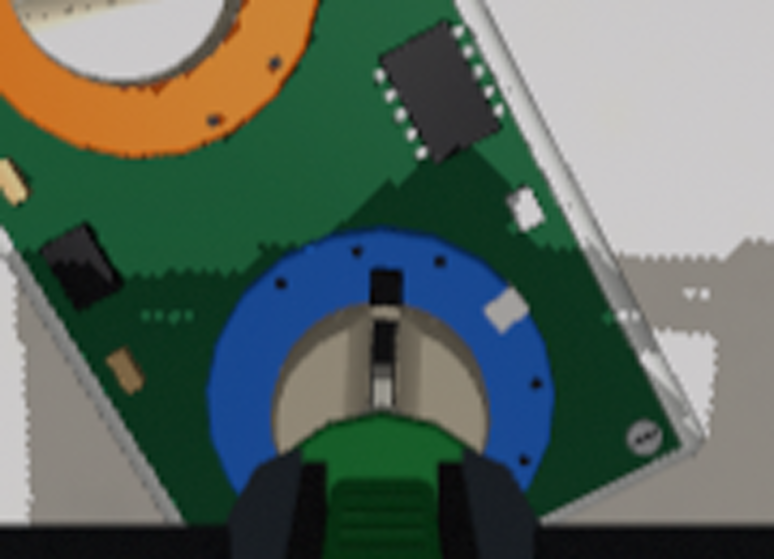

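The blade is in the slot and aligned with it (cols 382 and 384). I'll turn 56° clockwise, to the mark plus the slot play.

```bash
python3 -m crank '1 0 0 0 0 0 4;1 0 0 0 0 0 8;1 0 0 0 0 0 8;1 0 0 0 0 0 8;1 0 0 0 0 0 8;1 0 0 0 0 0 8;1 0 0 0 0 0 8;1 0 0 0 0 0 4;1 0 0 0 0 0 0;1 0 0 0 0 0 0'
python3 - <<'E'
from h import *
s=env.state(); print(s['torque']); c=cam('wrist',s); im=grab_frame('wrist'); cv2.imwrite('pics/w6.png',im)
A=np.array([472.6,2.2]); h=cv2.cvtColor(im,cv2.COLOR_BGR2HSV)
# ring at r 22..32 mm: list dark (pointer) and white (mark) pixels with azimuth
for nm,z in(('pointer',44),('mark',34)):
    L=[]
    for v in range(120,260):
        for u in range(240,400):
            p=atz(c,(u,v),z)[:2]-A; r=np.hypot(*p)
            if 21<r<31:
                hh=h[v,u]; ok=hh[2]<60 and hh[1]<120 if nm=='pointer' else (hh[1]<70 and hh[2]>110)
                if ok: L.append((u,v,np.degrees(np.arctan2(p[1],p[0]))))
    L=np.array(L)
    m=np.zeros(h.shape[:2],np.uint8)
    for u,v,_ in L: m[int(v),int(u)]=255
    n,l,st,ce=cv2.connectedComponentsWithStats(m)
    for i in range(1,n):
        if st[i,4]>8:
            p=atz(c,ce[i],z)[:2]-A; print(nm,st[i],np.round(np.degrees(np.arctan2(p[1],p[0])),1),np.round(np.hypot(*p),1))
E
```

```text
time_s: 13.28
ee_pos: [473.5, 1.9, 131.4]
ee_rot: [-179.9, 0.0, -9.0]
force: [-0.9, 3.8, 0.8]
gripper_width: 13.7
gripper_force: 40.0
[0.922436   0.32250205 0.08282897]
pointer [314 173   7   8  46] -2.0 23.9
pointer [289 217  20  23 252] 127.3 25.7
pointer [335 217  20  23 252] -144.1 25.8
mark [315 166   7   7  43] -4.6 28.1
```

The pointer stands 2.6° short of the mark. I'll nudge it on, relieve the contact and lift out.

```bash
python3 -m crank '1 0 0 0 0 0 2.5;1 0 0 0 0 0 0;1 0 0 0 0 0 -3;1 0 0 -5 0 0 0;1 0 0 -20 0 0 0;1 0 0 -25 0 0 0;1 0 0 0 0 0 0;1 0 0 0 0 0 0'
python3 - <<'E'
from h import *
s=env.state(); c=cam('wrist',s); im=grab_frame('wrist'); cv2.imwrite('pics/w7.png',im); print(s['ee_pos'],s['qpos'])
h=cv2.cvtColor(im,cv2.COLOR_BGR2HSV); A=np.array([472.6,2.2])
for nm,z in(('pointer',44),('mark',34)):
    m=(cv2.inRange(h,(0,0,0),(180,120,60)) if nm=='pointer' else cv2.inRange(h,(0,0,110),(180,70,255)))
    n,l,st,ce=cv2.connectedComponentsWithStats(m)
    for i in range(1,n):
        p=atz(c,ce[i],z)[:2]-A
        if 20<np.hypot(*p)<32 and 8<st[i,4]<200: print(nm,st[i],np.round(np.degrees(np.arctan2(p[1],p[0])),1),np.round(np.hypot(*p),1))
R=Ro.from_euler('xyz',s['ee_rot'],degrees=True); R2=Ro.from_euler('xyz',[180,0,27.5],degrees=True)
d=np.array([538.1,-261.4,180])-s['ee_pos']; print(np.round(R.inv().apply(d),1), np.round(R2.inv().apply(d),1))
E
```

```text
time_s: 14.32
ee_pos: [473.2, 0.9, 180.8]
ee_rot: [180.0, 0.0, -8.5]
force: [-0.4, 0.1, -0.7]
gripper_width: 13.7
gripper_force: 40.0
[473.21754293   0.85776545 180.83088903] [-1.25968029e+00  1.12347944e+01  1.06323566e+02 -4.76219612e-02
  6.24847887e+01  9.72651764e+01]
pointer [316 164   6   7  35] -5.0 23.2
mark [315 156   6   8  39] -4.8 29.3
[102.9 249.8   1. ] [-63.5 262.6   0.8]
```

Pointer −5.0°, mark −4.8°: set. Back to the stand.

```bash
python3 -m crank '1 7 16 0 0 0 0;1 16 39 0 0 0 0;1 16 39 0 0 0 0;1 16 39 0 0 0 0;1 16 39 0 0 0 0;1 16 39 0 0 0 0;1 16 38.8 0 0 0 0;1 0 0 0 0 0 -9;1 0 0 0 0 0 -9;1 0 0 0 0 0 -9'; python3 -m crank '1 0 0 0 0 0 -9;1 0 0 0 0 0 0;1 0 0 0 0 0 0'
python3 - <<'E'
from h import *
P=[]
for _ in range(5):
    P.append(env.state()['ee_pos']); m=grab_frame('wrist')
s=env.state(); R=Ro.from_euler('xyz',s['ee_rot'],degrees=True); print(np.round(P,1)); print(np.round(R.inv().apply(np.array([538.1,-261.4,99])-np.mean(P,0)),1))
cv2.imwrite('pics/w8.png',m); c=cam('wrist',s)
# stand top check: hole centre from dark stand outline
for r in models.search_frame('tool_stand','wrist')[:2]: print(np.round(r['point'],1),round(r['p'],2))
E
```

```text
time_s: 15.62
ee_pos: [538.0, -262.5, 180.3]
ee_rot: [-180.0, 0.1, 18.7]
force: [-0.2, -0.2, -1.0]
gripper_width: 13.3
gripper_force: 40.0
time_s: 16.0
ee_pos: [538.3, -261.6, 180.9]
ee_rot: [-180.0, 0.0, 27.3]
force: [0.6, -0.3, -0.3]
gripper_width: 14.0
gripper_force: 40.0
[[ 538.3 -261.6  180.9]
 [ 538.4 -261.5  181.1]
 [ 538.4 -261.4  181.2]
 [ 538.5 -261.2  181.3]
 [ 538.5 -261.1  181.3]]
[-0.3 -0.1 82.2]
[ 552.  -255.8   79.5] 0.58
[478.8   1.7  50.4] 0.5
```

```bash
python3 -m crank '1 0 0 10 0 0 0;1 0 0 10 0 0 0;1 0 0 18 0 0 0;1 0 0 20 0 0 0;1 0 0 15 0 0 0;1 0 0 5 0 0 0;1 0 0 0 0 0 0;1 0 0 0 0 0 0'; python3 -m crank '1 0 0 1.5 0 0 0;1 0 0 1.5 0 0 0;1 0 0 0 0 0 0;1 0 0 0 0 0 0'
```

```text
time_s: 17.3
ee_pos: [539.1, -261.3, 104.1]
ee_rot: [179.9, -0.1, 27.5]
force: [0.6, 0.1, -0.1]
gripper_width: 13.6
gripper_force: 40.0
time_s: 17.8
ee_pos: [538.6, -261.0, 100.5]
ee_rot: [180.0, -0.0, 27.5]
force: [0.3, 0.3, -0.4]
gripper_width: 13.8
gripper_force: 40.0
```

```bash
python3 -m crank '1 0 0 1 0 0 0;1 0 0 0.5 0 0 0;1 0 0 0 0 0 0;1 0 0 0 0 0 0'; python3 -m crank '0.6 0 0 0 0 0 0;0.5 0 0 0 0 0 0;0.2 0 0 0 0 0 0;-0.5 0 0 0 0 0 0;-0.5 0 0 0 0 0 0;-0.5 0 0 0 0 0 0'; python3 -m crank '-0.5 0 0 -10 0 0 0;-0.5 0 0 -30 0 0 0;-0.5 0 0 -55 0 0 0;-0.5 0 0 0 0 0 0;-0.5 0 0 0 0 0 0;-0.5 0 0 0 0 0 0'
python3 - <<'E'
from h import *
s=env.state(); c=cam('wrist',s); im=grab_frame('wrist'); cv2.imwrite('pics/w9.png',im)
m=comp(green(im),proj(c,[538,-261,95])); print((m>0).sum(),'IoU at start pose',[(z,round(iou(m,c,538,-261,z,27.5),3)) for z in(9,13,17,21)])
c=cam('scene'); a=green(cv2.imread('pics/scene0.png')); b=green(grab_frame('scene')); u=proj(c,[533,-258,100])
for q in(a,b): k=comp(q,u); ys,xs=np.nonzero(k); print(len(xs),xs.min(),xs.max(),ys.min(),ys.max(),xs.mean().round(1),ys.mean().round(1))
E
```

```text
time_s: 18.3
ee_pos: [538.6, -261.0, 98.9]
ee_rot: [-180.0, -0.0, 27.5]
force: [-0.1, 0.7, -0.4]
gripper_width: 13.9
gripper_force: 40.0
time_s: 19.05
ee_pos: [538.6, -261.0, 98.9]
ee_rot: [-180.0, -0.0, 27.5]
force: [0.0, 0.5, 0.1]
gripper_width: 60.1
gripper_force: 0.0
time_s: 19.8
ee_pos: [537.8, -260.6, 192.6]
ee_rot: [-179.9, 0.1, 27.5]
force: [0.0, -0.2, -0.5]
gripper_width: 68.3
gripper_force: 0.0
1468 IoU at start pose [(9, np.float64(0.946)), (13, np.float64(0.921)), (17, np.float64(0.872)), (21, np.float64(0.814))]
374 365 383 239 269 374.7 256.6
379 364 383 239 269 374.4 256.1
```

The tool shows in the scene picture just as it did at the start, and the gripper is clear of it. Handing in.

```bash
python3 -c "
from workcell import env
print(env.job_done())"
```

```text
the job is handed in; nothing more can be done
None
```

The blue trimmer's pointer is at its white mark (about 0.2° off in the last measurement), the tuning tool is back upright in its stand where it started, and the job was handed in at about 20 s; no verdict was returned, the blade never went near the orange trimmer, and I did not re-measure that one.

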